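Load, pin and latch the heel-tip bonding carriage

ROBOT

A 7-joint arm with a two-finger parallel gripper is mounted at the origin on a cart in front of the work surface, level with it; the furniture and walls round the work are solid. World frame = base frame: x ahead of the robot, y to its left, z up, the work surface at z = 0. Lengths are in m, angles in rad, forces in N, time in s.
With the tool pointing down it reaches from about 0.4 to 0.85 m from the base axis. Payload 6.9 kg.
Tool frame: the origin (TCP) lies at the very end of the fingers, on their centre line; the grasp point (between the pads) lies 19 mm behind it; z points along the fingers, y is the line along which they close (so a half turn about z gives the same grasp; the last joint's range is limited). The gripper opens to 85 mm and grips with 20 to 120 N. Pads are 22 mm wide; open, the fingers measure 114 mm over their backs; the gripper's body (76 mm by 85 mm) begins 54 mm behind the grasp point. The pads swing forward as they close: fully open they stand 13 mm farther back than shut.
Start: joints at [1.375, 0.507, -0.238, 1.5, 0.126, 1.149, -0.155], TCP at [0.186, -0.597, 0.231] pointing down, gripper open.
Joint ranges: [-3.08, 3.08], [-0.24, 2.05], [-1.43, 1.35], [0, 2.5], [-1.52, 4.66], [0.17, 1.96], [-2.89, 2.89]. Speed limits (rad/s): [2.39, 2.39, 3.14, 3.14, 3.14, 3.14, 3.14].

INTERFACE

Orientations are given as a unit quaternion [x, y, z, w].
In Python, from bench import env gives the robot as it stands. The module is installed in compiled form; this text tells all that it offers.
- The arm moves only by the tool step_arm, never from a script. Its argument "commands" is one flat list of numbers, 7 for each row, row after row: the turn, a rotation vector about the tool's x, y, z in degrees, then the shift along the tool's x, y, z in mm, then the closure in counts, from 0 (fully open) to 255 (shut). A call has 1 to 5 rows; each row shifts and turns the commanded pose from where the row before left it, along the tool's axes as they then stand; what a row does not reach is not made up. A row lasts 1/8 s, in which the tool goes at most 62.5 mm and 10.7 degrees, less where a joint would pass 70% of its speed; a pose out of reach is approached as far as the arm can. A call with a gripper value outside its range is refused whole. The fingers move at their own pace and stop on an object; the grip force is fixed at half the most. Time passes only in rows, so rows that do not move let the fingers close. It gives the time, the measured TCP pose, the force, the opening and the grip force at its end, in the units of the state.
- env.sense(): the state, without advancing time (a new reading comes with each control period).
- env.grab_frame(name): name is "scene" or "top"; returns the picture (384x512x3 uint8, red, green, blue); there is no depth.
- env.calibration(name): a dict with "fx", "fy", "cx", "cy" (pixels), "D" ([k1, k2, p1, p2, k3] as OpenCV has them; the pictures are not rectified), "view" (4x4, takes a point from world to camera coordinates). Camera axes: x right, y down, z forward; pixel columns grow to the right and rows downward; lengths in m; the calibration is good to about 2 mm. A picture is of the moment at which its call begins. calibration takes no time and is no camera call.
- env.job_done(): hands the job in; it is judged then, once.
The state is a dict: "clock": time; "joints": joint angles; "dq": joint speeds; "tau": joint torques, N m; "eef_pos": TCP position; "orientation": TCP orientation; "wrist_force": force on the tool from outside, world axes, zero at the start; "moment": the same for the moment, N m; "width": finger opening in m; "grasp_force": force on a finger pad.
Only numpy, scipy, OpenCV 4.12 (cv2) and the standard library are available. Lean on these libraries where they do the work, as an engineer would, in place of code of your own. Each camera call takes 0.05 s, during which the arm holds its last target. There are 200 camera calls.

TASK

Lay every heel tip flat and side by side in the aluminium carriage's shallow tray, then push the carriage along its rails until the hole in its tongue lines up with the holes in the clevis, and push the yellow-headed pin from its wooden stand down through both until its collar sits on the clevis. Last of all press the red-ended sprung lever down until its catch holds it, and let go; leave the creme jar, the wax tin and the thread spool where they are, and if a tip gets knocked out of the tray at any time put it back.

Things in the scene. Friction and masses are not known exactly. Their poses are not given: they have to be found in the camera images.
- station: bonding station, fixed: green bed 154 mm (x) x 450 mm (y: -285 to +165 mm) x 10 mm with two rails; origin on the bench. The carriage is pushed home towards the station's -y. There a dark clevis (two jaws, 50 mm wide, y -203 to -155 mm, top at z 48 mm) takes the carriage's tongue between its jaws; beyond, at y = -250 mm, lies the sprung lever along the station's x
- clevis_hole (a point): centre of the mouth of the clevis's vertical hole, on the clevis's top face (48 mm above the bench); 13 mm holes through upper jaw (z 38 to 48 mm) and lower jaw (z 10 to 24 mm); axes as the station's
- carriage (a joint): carriage travel in m along the station's -y: 0 fully drawn out, stop at 0.095; the holes line up at 0.080, short of the stop. Stays where it is left (about 3 N of friction)
- tray_floor (a point): centre of the tray's floor, 32 mm above the bench; moves with the carriage, axes as the station's. The floor inside is 124 mm (x) x 176 mm (y), with a cork-faced floor and a lip 8 mm wide and 5 mm high all round, and takes six tips in two rows of three (rows 66 mm apart in x, 55 mm pitch in y)
- tongue_hole (a point): centre of the mouth of the 14 mm vertical hole through the carriage's steel tongue (8 mm thick, 44 mm wide), on the tongue's top face, 35 mm above the bench; moves with the carriage
- post_top (a point): centre of the top of the carriage's upright red post, 18 mm diameter, standing 60 mm free, top 92 mm above the bench; grip it from above to push the carriage; it stands beyond the tray's +y end
- stand: fixed wooden block 44 x 44 x 40 mm with a 13 mm hole from above, 36 mm deep, that holds the pin upright; origin at the centre of its underside
- pin: retaining pin: steel shank 10 mm diameter, 34 mm long with tapered end, a collar 25 mm diameter and 5 mm thick, above it a yellow grip 18 mm diameter that ends 36 mm above the collar's underside. Origin on the axis at the collar's underside, z up. Starts upright in the stand, collar on the block's top, 40 mm above the bench
- pin_tip (a point): the lower end of the pin's shank, on its axis, 34 mm under the pin's origin
- lever (a joint): lever angle in rad: 0 raised (it starts there), grows as its end is pressed down, stop at 0.50. A spring pushes it up (2 to 5 N at the end, a little more while it passes the catch); pressed past about 0.43 it is caught and stays at about 0.42 when let go. It cannot be released again
- lever_pad (a point): centre of the top face of the red pad (34 x 26 mm, 10 mm thick) at the lever's free end, where to press; about 104 mm above the bench when raised, 60 mm when caught; press it to about 55 mm. The lever's pivot lies 110 mm from the pad towards the station's +x, 50 mm above the bench
- tip_0: black rubber heel tip, five-sided, 46 mm across, 10 mm thick; origin at the centre of its underside, z up as it lies. Two straight parallel sides 35 mm apart are its best grip: close the fingers along its own horizontal direction at +30 degrees from its x axis towards y. Three to five tips are present
- tip_1: black rubber heel tip, five-sided, 46 mm across, 10 mm thick; origin at the centre of its underside, z up as it lies. Two straight parallel sides 35 mm apart are its best grip: close the fingers along its own horizontal direction at -50 degrees from its x axis towards y. Three to five tips are present
- tip_2: black rubber heel tip, five-sided, 46 mm across, 10 mm thick; origin at the centre of its underside, z up as it lies. Two straight parallel sides 35 mm apart are its best grip: close the fingers along its own horizontal direction at +30 degrees from its x axis towards y. Three to five tips are present
- tip_3: black rubber heel tip, five-sided, 46 mm across, 10 mm thick; origin at the centre of its underside, z up as it lies. Two straight parallel sides 35 mm apart are its best grip: close the fingers along its own horizontal direction at -50 degrees from its x axis towards y. Three to five tips are present
- tip_4: black rubber heel tip, five-sided, 46 mm across, 10 mm thick; origin at the centre of its underside, z up as it lies. Two straight parallel sides 35 mm apart are its best grip: close the fingers along its own horizontal direction at +30 degrees from its x axis towards y. Three to five tips are present
- creme_jar: bystander: white jar with black lid, 52 mm diameter, 58 mm tall; origin at the centre of its underside
- wax_tin: bystander: flat red tin, 80 mm diameter, 26 mm tall; origin at the centre of its underside
- spool: bystander: spool of dark red thread with wooden ends, 38 mm diameter, 50 mm tall; origin at the centre of its underside
There are look-alikes about, which are no part of the job. What is shaped like the tip_0 but purple is not meant.

How it is judged:
By the outcome, as a careful person would: the job done as asked, in the order asked, and still so for the second after the job is handed in, with the robot touching nothing.
Of tip_0, tip_1, tip_2, tip_3, tip_4 only 3 to 5 are there at a start; the rules pass over those that are not, and their reading is None.
At some moment in a run one of tip_0, tip_1, tip_2, tip_3, tip_4 may be knocked a few centimetres aside while the robot is not near it.
It also fails if it takes over 210 s, if anything falls off the work surface, if the arm or the gripper's body presses on something with over 40 N, if the wrist force passes 120 N, or if a joint passes its speed limit or range.

## Working session

There is one attempt and no reset: what is moved stays moved. The work goes in short steps, Python scripts to look and compute and a tool call to move; the robot and the scene stay as the last step left them, time stands still between calls to the robot, and variables do not carry over. Pictures are saved under pics/ and viewed, at most 14 in all, crops included, and the job is handed in when it is done.

Besides the shell and the picture viewer there is one more tool, called after ">>>" as name(argument=value, ...) on one line, values as JSON. step_arm: Moves the arm, as the interface text tells. Its arguments: {"type":"object","properties":{"commands":{"type":"array","items":{"type":"number"}}},"required":["commands"]}

```bash
mkdir -p pics; ls; cat > h.py <<'E'
import numpy as np, cv2
from bench import env
def cal(n):
    c=env.calibration(n); K=np.array([[c['fx'],0,c['cx']],[0,c['fy'],c['cy']],[0,0,1.]])
    return K,np.array(c['D'],float),np.array(c['view'])
def ray(n,uv):
    K,D,V=cal(n); p=cv2.undistortPoints(np.array(uv,float).reshape(-1,1,2),K,D).reshape(-1,2)
    R=V[:3,:3]; o=-R.T@V[:3,3]; d=np.c_[p,np.ones(len(p))]@R
    return o,d
def onz(n,uv,z):
    o,d=ray(n,uv); return o+d*((z-o[2])/d[:,2])[:,None]
def proj(n,P):
    K,D,V=cal(n); return cv2.projectPoints(np.array(P,float).reshape(-1,3),cv2.Rodrigues(V[:3,:3])[0],V[:3,3],K,D)[0].reshape(-1,2)
def grab(n,f):
    im=cv2.cvtColor(env.grab_frame(n),cv2.COLOR_RGB2BGR); cv2.imwrite('pics/'+f,im); return im
E
python3 - <<'E'
from h import *
for n in('scene','top'):
    im=grab(n,n+'0.png'); cv2.imwrite(f'pics/{n}0b.png',cv2.resize(im,(800,600),interpolation=cv2.INTER_CUBIC))
    o,_=ray(n,[[0,0]]); print(n,o,cal(n)[0][0,0],onz(n,[[0,0],[511,0],[511,383],[0,383]],0).round(2))
s=env.sense();print(s['orientation'],s['eef_pos'],s['width'],s['wrist_force'])
E
```

```text
pics
scene [-0.05596077  0.95416904  1.00248093] 436.8992417872346 [[ 3.23 -0.59  0.  ]
 [ 0.43 -2.85  0.  ]
 [-0.25  0.19  0.  ]
 [ 0.7   0.89  0.  ]]
top [0.3639301  0.11652388 1.46021632] 442.36586419361544 [[ 1.28  1.    0.  ]
 [ 1.35 -0.92  0.  ]
 [-0.04 -0.82  0.  ]
 [-0.06  0.87  0.  ]]
[ 9.88638889e-01  1.50308056e-01 -1.34474396e-04 -7.86388737e-04] [ 0.18556952 -0.59634703  0.23052825] 0.08564732663549326 [-0.56482315  0.1632027  -0.88985015]
```

View pics/top0b.png

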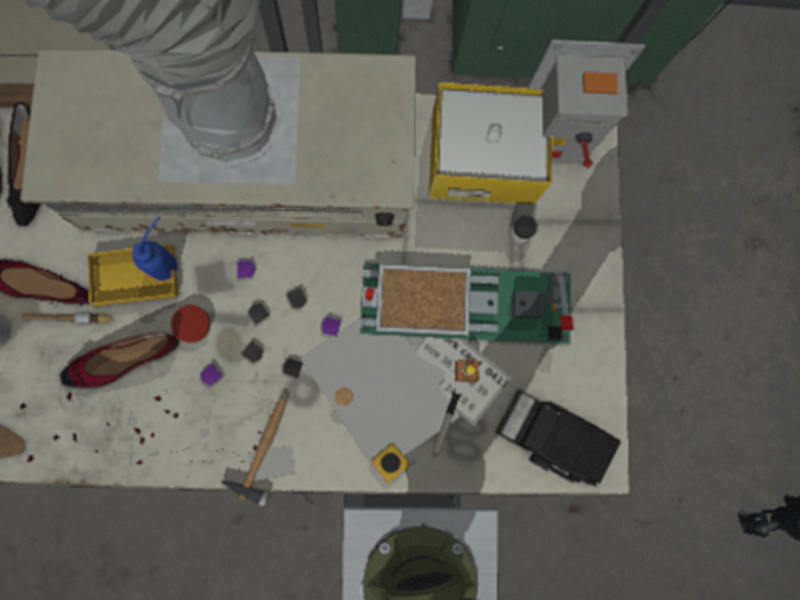

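View pics/scene0b.png

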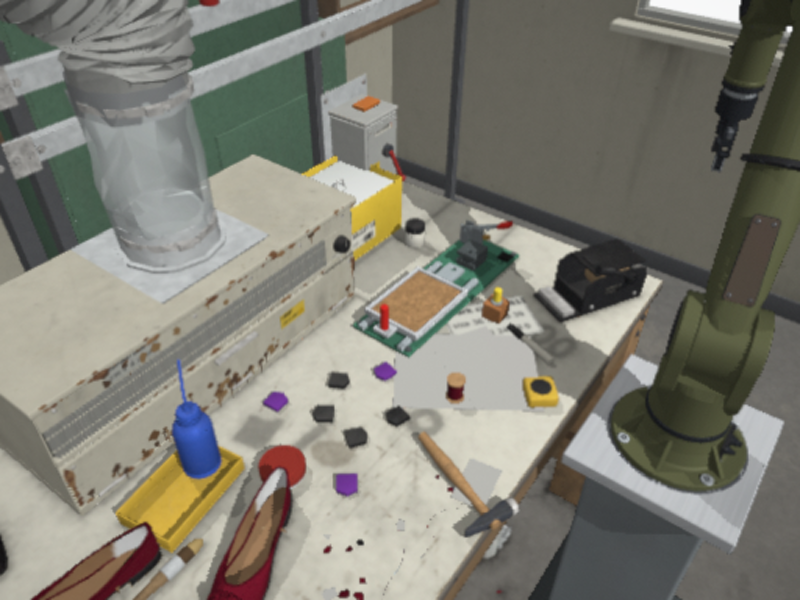

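Four black tips (top view, 800-px coordinates) at (297,297), (259,313), (253,351) and (291,366). The purple look-alikes are at (245,268), (330,326) and (210,374). The dark spot at (554,333) near the red lever pad still needs checking. The pin is at (469,370), the carriage post at (369,294), the jar at (524,226), the tin at (190,323) and the spool at (343,396).

```bash
cat >> h.py <<'E'
def tips(im,n='top',z=0.006,box=None):
    up=cv2.resize(im,None,fx=4,fy=4,interpolation=cv2.INTER_CUBIC)
    hsv=cv2.cvtColor(up,cv2.COLOR_BGR2HSV); m=((hsv[...,2]<75)&(hsv[...,1]<90)).astype(np.uint8)
    out=[]
    for c in cv2.findContours(m,cv2.RETR_EXTERNAL,cv2.CHAIN_APPROX_NONE)[0]:
        uv=(c.reshape(-1,2)+.5)/4-.5
        if not(90<cv2.contourArea(c)/16<420): continue
        P=onz(n,uv,z)[:,:2]; ctr=P.mean(0)
        if not(0.2<ctr[0]<0.8 and abs(ctr[1])<.6): continue
        M=cv2.moments((P*1e4).astype(np.float32)); ctr=np.array([M['m10'],M['m01']])/M['m00']/1e4
        a=np.radians(np.arange(0,180,2)); w=np.ptp(P@np.array([np.cos(a),np.sin(a)]),axis=0)
        out.append((ctr.round(4),uv.mean(0).round(1),round(M['m00']*1e-2),[(int(2*i),round(w[i]*1e3)) for i in np.argsort(w)[:4]],round(w.max()*1e3)))
    return out
E
python3 - <<'E'
from h import *
a=cv2.imread('pics/top0.png'); b=cv2.imread('pics/scene0.png')
for t in tips(a): print(t)
print('scene')
for t in tips(b,'scene',.006): print(t)
A=cv2.resize(a[165:250,125:225],None,fx=4,fy=4,interpolation=cv2.INTER_CUBIC)
B=cv2.resize(a[160:250,225:375],None,fx=5,fy=5,interpolation=cv2.INTER_CUBIC)[:,:]
C=np.zeros((600,800,3),np.uint8)
C[:300,:400]=cv2.resize(a[170:245,130:230],(400,300),interpolation=cv2.INTER_CUBIC)
C[:300,400:]=cv2.resize(a[160:235,275:375],(400,300),interpolation=cv2.INTER_CUBIC)
C[300:,:400]=cv2.resize(b[220:295,180:280],(400,300),interpolation=cv2.INTER_CUBIC)
C[300:,400:]=cv2.resize(b[135:210,245:345],(400,300),interpolation=cv2.INTER_CUBIC)
cv2.imwrite('pics/crop.png',C)
def blob(im,n,lo,hi,z,f=lambda c:True):
    h=cv2.cvtColor(im,cv2.COLOR_BGR2HSV); m=cv2.inRange(h,lo,hi); k,l,s,c=cv2.connectedComponentsWithStats(m)
    for i in range(1,k):
        if s[i,4]>8:
            p=onz(n,[c[i]],z)[0]
            if .1<p[0]<.9 and abs(p[1])<.7: print(n,c[i].round(1),s[i,4],p.round(4))
print('red z.092/.104');blob(a,'top',(0,150,130),(8,255,255),.092);blob(b,'scene',(0,150,130),(8,255,255),.092)
print('yellow');blob(a,'top',(22,140,130),(35,255,255),.076);blob(b,'scene',(22,140,130),(35,255,255),.07)
print('cork');blob(a,'top',(8,60,80),(20,200,255),.032)
E
```

```text
(array([0.245 , 0.0655]), array([249.6, 295.8]), 991, [(136, 35), (134, 35), (138, 35), (132, 35)], 37)
(array([ 0.2892, -0.0872]), array([297.5, 279.8]), 4153, [(78, 79), (80, 80), (76, 80), (82, 81)], 102)
(array([0.4381, 0.2744]), array([186.9, 234.9]), 1161, [(158, 36), (160, 37), (156, 37), (76, 37)], 46)
(array([0.4686, 0.3584]), array([161.6, 224.9]), 1158, [(142, 37), (146, 37), (144, 37), (140, 37)], 44)
(array([0.5521, 0.3511]), array([165. , 199.7]), 1166, [(124, 36), (126, 36), (122, 36), (128, 36)], 45)
(array([0.5853, 0.2701]), array([189.6, 190.2]), 1148, [(118, 33), (116, 34), (120, 34), (114, 34)], 43)
(array([ 0.7654, -0.2167]), array([335. , 139.7]), 3215, [(78, 58), (102, 58), (80, 58), (100, 58)], 81)
scene
(array([0.4673, 0.3599]), array([227.1, 279.7]), 1196, [(52, 37), (50, 37), (54, 37), (48, 37)], 45)
(array([0.4366, 0.2755]), array([253.6, 266.3]), 1257, [(160, 39), (158, 39), (162, 39), (76, 39)], 45)
(array([0.5506, 0.3536]), array([207. , 264.6]), 1148, [(126, 36), (124, 36), (128, 37), (36, 37)], 46)
(array([ 0.5975, -0.2611]), array([301.4, 159.2]), 68
[... 474 characters left out ...]
827  0.07  ]
scene [318.2 188. ] 38 [ 0.4325 -0.0807  0.07  ]
scene [187.1 200.7] 96 [0.737  0.2297 0.07  ]
scene [345.9 251.5] 245 [0.2266 0.118  0.07  ]
scene [112.5 319.6] 2238 [0.5805 0.6573 0.07  ]
cork
top [280. 106.] 9 [ 0.8765 -0.0262  0.032 ]
top [138.8 147. ] 16 [0.7228 0.4416 0.032 ]
top [ 87.4 146.5] 11 [0.7214 0.6134 0.032 ]
top [177.2 147.1] 10 [0.7251 0.3141 0.032 ]
top [270.6 191.3] 1897 [0.5838 0.0033 0.032 ]
top [ 81.3 218.2] 41 [0.4823 0.616  0.032 ]
top [ 84.2 224. ] 297 [0.4638 0.6054 0.032 ]
top [298.1 236.8] 140 [ 0.4369 -0.0874  0.032 ]
top [219.5 253.3] 106 [0.3795 0.1651 0.032 ]
top [169.4 282.4] 352 [0.2843 0.3217 0.032 ]
top [154.3 317.9] 11 [0.1729 0.3654 0.032 ]
```

View pics/crop.png

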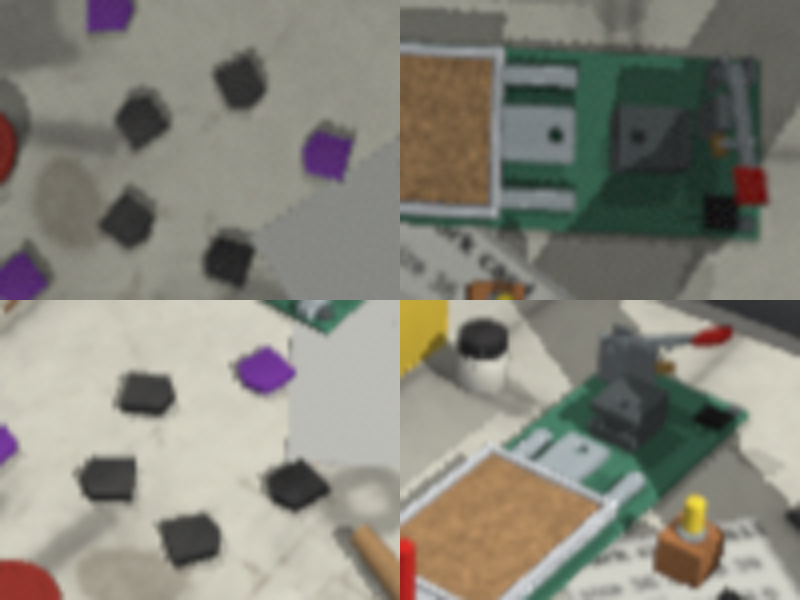

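The crop confirms the four black tips, with purple ones beside them. The dark 30 mm square at about (355,212) in the top view is flat and smaller than a tip, so it is the lever pad's shadow on the green bed. The tongue hole is near (314,194) and the clevis hole near (334,194). Next I need the tips' straight sides and the station pose.

```bash
python3 - <<'E'
from h import *
C0=[(.438,.274),(.468,.359),(.551,.352),(.585,.270)]
for n,f,th in(('top','top0.png',75),('scene','scene0.png',90)):
    im=cv2.imread('pics/'+f); up=cv2.resize(im,None,fx=6,fy=6,interpolation=cv2.INTER_CUBIC)
    hsv=cv2.cvtColor(up,cv2.COLOR_BGR2HSV); m=((hsv[...,2]<th)&(hsv[...,1]<100)).astype(np.uint8)
    for c in cv2.findContours(m,cv2.RETR_EXTERNAL,cv2.CHAIN_APPROX_NONE)[0]:
        P=onz(n,(c.reshape(-1,2)+.5)/6-.5,.007)[:,:2]; ctr=P.mean(0)
        k=np.argmin([np.hypot(*(ctr-q)) for q in C0])
        if np.hypot(*(ctr-C0[k]))>.015 or len(P)<100: continue
        h=cv2.convexHull((P*1e3).astype(np.float32)).reshape(-1,2)
        a=cv2.approxPolyN(h.reshape(-1,1,2),5,ensure_convex=True).reshape(-1,2) 
        e=np.roll(a,-1,0)-a
        print(n,k,ctr.round(4),'edges(len,normal deg)',[(round(float(np.hypot(*v))),round(float(np.degrees(np.arctan2(v[1],v[0]))+90)%180)) for v in e])
a=cv2.imread('pics/top0.png')
h=cv2.cvtColor(a,cv2.COLOR_BGR2HSV)
m=cv2.inRange(h,(8,60,80),(20,200,255)); m[:, :235]=0; m[:,305:]=0; m[:165]=0; m[225:]=0
c=max(cv2.findContours(m,cv2.RETR_EXTERNAL,cv2.CHAIN_APPROX_NONE)[0],key=cv2.contourArea)
P=(onz('top',c.reshape(-1,2),.032)[:,:2]*1e3).astype(np.float32); print('tray',cv2.minAreaRect(P))
g=cv2.inRange(h,(50,60,30),(90,255,200)); g[:160]=0;g[225:]=0;g[:,:225]=0;g[:,370:]=0
P=(onz('top',np.argwhere(g)[:,::-1],.010)[:,:2]*1e3).astype(np.float32); print('bed',cv2.minAreaRect(P))
def spot(box,z,nm):
    x0,y0,x1,y1=box; s=cv2.GaussianBlur(cv2.cvtColor(a,cv2.COLOR_BGR2GRAY)[y0:y1,x0:x1],(0,0),.7).astype(float)
    w=np.clip(np.percentile(s,60)-s-8,0,None)
    yy,xx=np.mgrid[y0:y1,x0:x1]; uv=[(w*xx).sum()/w.sum(),(w*yy).sum()/w.sum()]; print(nm,np.round(uv,1),onz('top',[uv],z)[0].round(4))
spot((309,189,319,199),.035,'tongue'); spot((330,190,339,198),.048,'clevis')
def rough(lo,hi,box,z,nm,im=a,n='top'):
    x0,y0,x1,y1=box; q=cv2.inRange(cv2.cvtColor(im,cv2.COLOR_BGR2HSV),lo,hi)[y0:y1,x0:x1]; p=np.argwhere(q)[:,::-1].mean(0)+(x0,y0)
    print(nm,p.round(1),q.sum()//255,onz(n,[p],z)[0].round(4))
rough((0,120,90),(8,255,255),(355,195,372,215),.103,'pad')
b=cv2.imread('pics/scene0.png')
rough((22,120,110),(35,255,255),(305,178,330,197),.064,'pinhead','b' and b,'scene')
rough((22,120,110),(35,255,255),(290,225,315,247),.070,'pin top')
rough((0,120,90),(8,255,255),(228,180,245,195),.09,'post top')
E
```

```text
top 0 [0.4376 0.274 ] edges(len,normal deg) [(16, 92), (33, 159), (37, 76), (33, 162), (21, 64)]
top 1 [0.4684 0.3581] edges(len,normal deg) [(31, 147), (18, 28), (20, 77), (31, 141), (38, 55)]
top 2 [0.5521 0.3508] edges(len,normal deg) [(23, 62), (30, 128), (35, 36), (32, 126), (18, 9)]
top 3 [0.5855 0.2702] edges(len,normal deg) [(33, 117), (16, 1), (20, 47), (34, 116), (34, 28)]
scene 1 [0.4676 0.3608] edges(len,normal deg) [(43, 53), (34, 147), (23, 39), (16, 74), (33, 137)]
scene 0 [0.436  0.2763] edges(len,normal deg) [(28, 47), (20, 100), (34, 160), (37, 75), (30, 149)]
scene 2 [0.549  0.3533] edges(len,normal deg) [(24, 54), (32, 127), (38, 35), (33, 125), (18, 11)]
scene 3 [0.5827 0.2729] edges(len,normal deg) [(34, 117), (20, 8), (22, 53), (30, 120), (38, 27)]
tray ((584.2694091796875, 3.0070953369140625), (172.3783416748047, 119.74475860595703), 88.42020416259766)
bed ((580.9019165039062, -91.65670776367188), (443.5788269042969, 152.00375366210938), 88.71005249023438)
tongue [313.6 193.4] [ 0.5796 -0.138   0.035 ]
clevis [334.  193.7] [ 0.5779 -0.2025  0.048 ]
pad [362.4 205.8] 56 [ 0.5333 -0.2799  0.103 ]
pinhead [318.  187.9] 42 [ 0.4362 -0.0876  0.064 ]
pin top [300.5 236. ] 27 [ 0.4376 -0.0897  0.07  ]
post top [235.9 187.7] 31 [0.584  0.1168 0.09  ]
```

```bash
cat > p.py <<'E'
import sys
from h import *
from scipy.spatial.transform import Rotation as Rn
def plan(way,grip,maxmm=60,after=True,start=None):
    """way: list of (x,y,z,closing deg or None); prints flat integer rows, 5 per line"""
    s=env.sense(); p=np.array(s['eef_pos']); R=Rn.from_quat(s['orientation'])
    if start is not None: p=np.array(start,float)
    rows=[]
    for x,y,z,a in way:
        t=np.array([x,y,z]); ty=R.as_matrix()[:,1]; cur=np.degrees(np.arctan2(ty[1],ty[0]))
        d=0 if a is None else (a-cur+90)%180-90
        a1=cur+d; n=max(1,int(np.ceil(max(np.linalg.norm(t-p)/maxmm*1e3,abs(d)/10))))
        Y=np.array([np.cos(np.radians(a1)),np.sin(np.radians(a1)),0]); Z=np.array([0,0,-1.])
        Rt=Rn.from_matrix(np.c_[np.cross(Y,Z),Y,Z]); p0=p.copy()
        for i in range(n):
            tot=(R.inv()*Rt).as_rotvec(degrees=True)
            r=np.round(tot/(n-i),0 if abs(d)>3 else 1); Rn_=R*Rn.from_rotvec(r,degrees=True)
            F=Rn_ if after else R
            sh=np.round(F.inv().apply(p0+(t-p0)*(i+1)/n-p)*1e3,0 if i<n-1 else 1)
            p=p+F.apply(sh*1e-3); R=Rn_; rows.append([*r,*sh,grip])
    for i in range(0,len(rows),5): print('[',', '.join(f'{v:g}' for r in rows[i:i+5] for v in np.array(r)+0.),']')
def st():
    s=env.sense(); y=Rn.from_quat(s['orientation']).as_matrix(); print('t',round(s['clock'],2),'p',np.round(s['eef_pos'],4),'close',round(float(np.degrees(np.arctan2(y[1,1],y[0,1]))),1),'zdir',y[:,2].round(3),'w',round(s['width'],4),'F',np.round(s['wrist_force'],1),'g',round(s['grasp_force'],1))
E
python3 -c "
from p import *
plan([(.5,-.25,.23,117),(.585,.27,.13,117)],60)"
```

```text
[ 0, 0, -1, 51, -29, 0, 60, 0, 0, -1, 51, -28, 0, 60, 0, 0, -1, 52, -27, 0, 60, 0, 0, -1, 53, -26, 0, 60, 0, 0, -1, 52, -25, 1, 60 ]
[ 0, 0, -2, 54, -23, 0, 60, 0, 0, -1, 54, -22, 0, 60, 0, 0, -2, 54.7, -20.9, -0.1, 60, 0, 0, 0, 35, -47, 11, 60, 0, 0, 0, 35, -47, 11, 60 ]
[ 0, 0, 0, 35, -47, 12, 60, 0, 0, 0, 35, -47, 11, 60, 0, 0, 0.1, 34, -47, 11, 60, 0, 0, 0, 35, -47, 11, 60, 0, 0, 0.1, 35, -47, 11, 60 ]
[ 0, 0, 0, 35, -47, 12, 60, -0.1, 0, 0.1, 34.2, -47.6, 10.7, 60 ]
```

>>> step_arm(commands=[0,0,-1,51,-29,0,60,0,0,-1,51,-28,0,60,0,0,-1,52,-27,0,60,0,0,-1,53,-26,0,60,0,0,-1,52,-25,0,60])

```text
clock: 0.72
eef_pos: [0.3867, -0.3821, 0.2311]
orientation: [0.981, 0.194, -0.0, -0.0]
wrist_force: [0.4, -1.1, -0.5]
width: 0.0656
grasp_force: 0.0
```

>>> step_arm(commands=[0,0,-2,54,-23,0,60,0,0,-1,54,-22,0,60,0,0,-2,55,-21,0,60,0,0,0,35,-47,11,60,0,0,0,35,-47,11,60])

```text
clock: 1.35
eef_pos: [0.5272, -0.1397, 0.2086]
orientation: [0.972, 0.236, -0.0, -0.0]
wrist_force: [0.7, 0.2, 0.7]
width: 0.0657
grasp_force: 0.0
```

>>> step_arm(commands=[0,0,0,35,-47,11,60,0,0,0,35,-47,11,60,0,0,0,35,-47,11,60,0,0,0,35,-47,11,60,0,0,0,35,-47,11,60])

```text
clock: 1.98
eef_pos: [0.5747, 0.1491, 0.1537]
orientation: [0.972, 0.236, -0.0, 0.0]
wrist_force: [1.7, -0.3, 0.2]
width: 0.0653
grasp_force: 0.0
```

>>> step_arm(commands=[0,0,0,35,-47,11,60,0,0,0,34,-47,11,60,0,0,0,0,0,0,60])

```text
clock: 2.35
eef_pos: [0.5907, 0.2694, 0.1307]
orientation: [0.971, 0.24, -0.001, -0.002]
wrist_force: [0.0, -1.1, -0.3]
width: 0.0655
grasp_force: 0.0
```

```bash
python3 -c "
from p import *
st();plan([(.585,.27,.05,117),(.585,.27,.001,117)],60)"
```

```text
t 2.35 p [0.5907 0.2694 0.1307] close -62.2 zdir [-0.003  0.003 -1.   ] w 0.0655 F [ 0.  -1.1 -0.3] g 0.0
[ -0.1, 0, 0.4, -2, -1, 40, 60, -0.1, 0.1, 0.4, -2.8, -2, 40.7, 60, 0, 0, 0, -0.1, 0.1, 49, 60 ]
```

>>> step_arm(commands=[0,0,0.8,-3,-1,40,60,0,0,0,-2,-2,40,60,0,0,0,0,0,43,60,0,0,0,0,0,6,60,0,0,0,0,0,0,60])

```text
clock: 2.98
eef_pos: [0.5875, 0.2628, 0.0039]
orientation: [0.973, 0.229, 0.0, 0.0]
wrist_force: [1.1, 0.0, 0.4]
width: 0.0653
grasp_force: 0.0
```

```bash
python3 -c "
from p import *
st()"
```

```text
t 2.98 p [0.5875 0.2628 0.0039] close -63.5 zdir [ 0. -0. -1.] w 0.0653 F [1.1 0.  0.4] g 0.0
```

>>> step_arm(commands=[0,0,0,1,-7,3,60,0,0,0,0,0,0,60,0,0,0,0,0,0,60])

```text
clock: 3.35
eef_pos: [0.5852, 0.2702, 0.0011]
orientation: [0.973, 0.229, 0.001, -0.0]
wrist_force: [0.4, -0.1, -0.2]
width: 0.0657
grasp_force: 0.0
```

```bash
python3 -c "
from p import *
st()"
```

```text
t 3.35 p [0.5852 0.2702 0.0011] close -63.5 zdir [ 0.001  0.    -1.   ] w 0.0657 F [ 0.4 -0.1 -0.2] g 0.0
```

>>> step_arm(commands=[0,0,0,0,0,0,255,0,0,0,0,0,0,255,0,0,0,0,0,0,255,0,0,0,0,0,0,255])

```text
clock: 3.85
eef_pos: [0.5853, 0.2698, 0.0009]
orientation: [0.973, 0.229, 0.0, 0.0]
wrist_force: [-1.0, -1.3, 5.3]
width: 0.0342
grasp_force: 60.1
```

>>> step_arm(commands=[0,0,0,0,0,-60,255,0,0,0,0,0,-60,255,0,0,0,0,0,0,255,0,0,0,0,0,0,255])

```text
clock: 4.35
eef_pos: [0.5846, 0.2694, 0.1199]
orientation: [0.973, 0.229, -0.0, 0.0]
wrist_force: [-1.0, 0.5, -0.7]
width: 0.0343
grasp_force: 59.9
```

```bash
python3 -c "
from p import *
st()
u=np.radians(-1.4);X=np.array([np.cos(u),np.sin(u)]);Y=np.array([-np.sin(u),np.cos(u)])
for sx,sy in((31,-42),(31,42),(-31,-42),(-31,42)): print(sx,sy,(np.array([.584,.003])+(X*sx+Y*sy)*1e-3).round(4))
plan([(.614,-.040,.12,88.6),(.614,-.040,.05,88.6)],255)"
```

```text
t 4.35 p [0.5846 0.2694 0.1199] close -63.5 zdir [-0.    -0.001 -1.   ] w 0.0343 F [-1.   0.5 -0.7] g 59.9
31 -42 [ 0.614  -0.0397]
31 42 [0.616  0.0442]
-31 -42 [ 0.552  -0.0382]
-31 42 [0.554  0.0457]
[ 0, 0, 5, -14, 50, 0, 255, 0, 0, 5, -10, 51, 0, 255, 0, 0, 4, -7, 51, 0, 255, 0, 0, 5, -2, 52, 0, 255, 0, 0, 4, 2, 52, 0, 255 ]
[ 0, 0, 5, 6.4, 50.9, 0.1, 255, 0, 0, -0.1, 0, 0, 35, 255, 0, 0, 0, 0, 0, 35, 255 ]
```

>>> step_arm(commands=[0,0,5,-14,50,0,255,0,0,5,-10,51,0,255,0,0,4,-7,51,0,255,0,0,5,-2,52,0,255,0,0,4,2,52,0,255])

```text
clock: 4.97
eef_pos: [0.6289, 0.0124, 0.1181]
orientation: [1.0, 0.029, -0.002, 0.0]
wrist_force: [0.1, -0.6, 0.1]
width: 0.0339
grasp_force: 59.9
```

>>> step_arm(commands=[0,0,5,6,51,0,255,0,0,0,0,0,30,255,0,0,0,0,0,30,255,0,0,0,0,0,0,255,0,0,0,0,0,0,255])

```text
clock: 5.6
eef_pos: [0.6389, -0.036, 0.0601]
orientation: [1.0, -0.013, -0.0, -0.0]
wrist_force: [0.7, -0.1, 0.1]
width: 0.0339
grasp_force: 59.9
```

```bash
python3 -c "
from p import *
st()
plan([(.614,-.040,.036,88.6)],255)"
```

```text
t 5.6 p [ 0.6389 -0.036   0.0601] close -91.5 zdir [-0.001  0.    -1.   ] w 0.0339 F [ 0.7 -0.1  0.1] g 59.9
[ 0, 0, -0.1, -24.8, 4.6, 24.2, 255 ]
```

```bash
sed -i 's/after=True/after=False/' p.py
```

>>> step_arm(commands=[0,0,0,-25,4.5,0,255,0,0,0,0,0,24,255,0,0,0,0,0,0,255,0,0,0,0,0,0,255])

```text
clock: 6.1
eef_pos: [0.6148, -0.0398, 0.0375]
orientation: [1.0, -0.013, 0.001, -0.0]
wrist_force: [-0.2, -0.1, -0.3]
width: 0.034
grasp_force: 59.9
```

>>> step_arm(commands=[0,0,0,0,0,4,255,0,0,0,0,0,0,110,0,0,0,0,0,0,110,0,0,0,0,0,-40,110,0,0,0,0,0,-40,60])

```text
clock: 6.72
eef_pos: [0.6136, -0.04, 0.1129]
orientation: [1.0, -0.013, -0.001, -0.0]
wrist_force: [1.0, -0.4, -0.1]
width: 0.0642
grasp_force: 0.0
```

```bash
python3 -c "
from p import *
st()
for t in tips(grab('top','top1.png'),z=.007): print(t[:4])
plan([(.5515,.3515,.12,127)],60,start=(.6148,-.0398,.112))"
```

```text
t 6.72 p [ 0.6136 -0.04    0.1129] close -91.5 zdir [-0.001  0.    -1.   ] w 0.0642 F [ 1.  -0.4 -0.1] g 0.0
(array([0.2452, 0.0656]), array([249.6, 295.9]), 993, [(128, 36), (126, 36), (136, 36), (130, 36)])
(array([0.438 , 0.2744]), array([186.9, 234.9]), 1094, [(160, 35), (158, 35), (162, 35), (156, 36)])
(array([0.4685, 0.3582]), array([161.6, 224.9]), 1085, [(144, 35), (146, 35), (142, 35), (148, 36)])
(array([0.5519, 0.3509]), array([165. , 199.7]), 1082, [(126, 34), (124, 34), (122, 35), (128, 35)])
[ 0, 0, -6, -11, -56, -1, 60, 0, 0, -5, -4, -56, -1, 60, 0, 0, -6, 0, -57, -2, 60, 0, 0, -5, 6, -56, -1, 60, 0, 0, -6, 11, -55, -1, 60 ]
[ 0, 0, -5, 17, -54, -1, 60, 0, 0, -6, 21.8, -52.8, -1.5, 60 ]
```

>>> step_arm(commands=[0,0,-6,-11,-56,-1,60,0,0,-5,-4,-56,-1,60,0,0,-6,0,-57,-2,60,0,0,-5,6,-56,-1,60,0,0,-6,11,-55,-1,60])

```text
clock: 7.4
eef_pos: [0.5681, 0.2406, 0.1185]
orientation: [0.973, 0.231, 0.0, 0.0]
wrist_force: [0.1, -0.1, 0.2]
width: 0.0656
grasp_force: 0.0
```

>>> step_arm(commands=[0,0,-5,17,-54,-1,60,0,0,-6,22,-53,-1,60,0,0,0,0,0,60,60,0,0,0,0,0,40,60,0,0,0,0,0,0,60])

```text
clock: 8.02
eef_pos: [0.5488, 0.35, 0.0173]
orientation: [0.947, 0.322, -0.003, 0.001]
wrist_force: [0.1, 0.3, 0.9]
width: 0.065
grasp_force: 0.0
```

>>> step_arm(commands=[0,0,0,0,0,0,60,0,0,0,0,0,0,60])

```text
clock: 8.28
eef_pos: [0.5519, 0.3523, 0.0226]
orientation: [0.947, 0.321, 0.002, -0.001]
wrist_force: [0.8, 0.2, 0.3]
width: 0.0654
grasp_force: 0.0
```

```bash
python3 -c "
from p import *
st()
plan([(.5515,.3515,.001,127)],60)"
```

```text
t 8.28 p [0.5519 0.3523 0.0226] close -52.5 zdir [ 0.003  0.002 -1.   ] w 0.0654 F [0.8 0.2 0.3] g 0.0
[ 0, -0.2, 0.5, -0.9, 0.3, 21.6, 60 ]
```

Accurate now. Descend, grip and lift.

>>> step_arm(commands=[0,0,0.5,-1,0,21,60,0,0,0,0,0,0,60,0,0,0,0,0,0,255,0,0,0,0,0,0,255,0,0,0,0,0,0,255])

```text
clock: 8.9
eef_pos: [0.5506, 0.3515, 0.0009]
orientation: [0.948, 0.317, 0.001, -0.0]
wrist_force: [-1.0, -0.2, 6.6]
width: 0.0342
grasp_force: 60.3
```

>>> step_arm(commands=[0,0,0,0,0,0,255,0,0,0,0,0,-60,255,0,0,0,0,0,-60,255,0,0,0,0,0,0,255,0,0,0,0,0,0,255])

```text
clock: 9.52
eef_pos: [0.5499, 0.3506, 0.1195]
orientation: [0.948, 0.317, 0.0, 0.0]
wrist_force: [-0.3, 0.1, -1.3]
width: 0.034
grasp_force: 60.0
```

```bash
python3 -c "
from p import *
st()
plan([(.616,.044,.12,88.6),(.616,.044,.037,88.6)],255)"
```

```text
t 9.53 p [0.5499 0.3506 0.1195] close -53.0 zdir [ 0.001 -0.    -1.   ] w 0.034 F [-0.3  0.1 -1.3] g 60.0
[ 0, 0, 6, -22, 47, 0, 255, 0, 0, 6, -17, 50, 0, 255, 0, 0, 7, -11, 51, 0, 255, 0, 0, 6, -6, 52, 0, 255, 0, 0, 7, 1, 52, 0, 255 ]
[ 0, 0, 6, 6.1, 52.1, -0.4, 255, 0, 0, 0.2, 0, 0, 41, 255, 0, 0, 0.2, -0.1, 0, 42, 255 ]
```

>>> step_arm(commands=[0,0,6,-22,47,0,255,0,0,6,-17,50,0,255,0,0,7,-11,51,0,255,0,0,6,-6,52,0,255,0,0,7,1,52,0,255])

```text
clock: 10.15
eef_pos: [0.6046, 0.0935, 0.1175]
orientation: [0.999, 0.042, -0.002, 0.0]
wrist_force: [0.3, -0.3, -0.6]
width: 0.0336
grasp_force: 60.0
```

>>> step_arm(commands=[0,0,6,6,52,0,255,0,0,0,0,0,40,255,0,0,0,0,0,32,255,0,0,0,0,0,0,255,0,0,0,0,0,0,255])

```text
clock: 10.78
eef_pos: [0.616, 0.0446, 0.0474]
orientation: [1.0, -0.009, -0.0, -0.0]
wrist_force: [0.1, 0.3, 0.1]
width: 0.0343
grasp_force: 60.0
```

```bash
python3 -c "
from p import *
st()
plan([(.616,.044,.0335,88.6)],255)"
```

```text
t 10.78 p [0.616  0.0446 0.0474] close -91.0 zdir [-0.001  0.    -1.   ] w 0.0343 F [0.1 0.3 0.1] g 60.0
[ 0, 0, 0.4, 0, 0.6, 13.9, 255 ]
```

>>> step_arm(commands=[0,0,0,0,0.5,10,255,0,0,0,0,0,4,255,0,0,0,0,0,0,255,0,0,0,0,0,0,110,0,0,0,0,0,0,110])

```text
clock: 11.4
eef_pos: [0.6161, 0.0439, 0.0335]
orientation: [1.0, -0.009, 0.0, -0.0]
wrist_force: [0.1, -0.1, 0.2]
width: 0.0488
grasp_force: 0.0
```

>>> step_arm(commands=[0,0,0,0,0,-40,110,0,0,0,0,0,-40,60,0,0,0,0,0,0,60])

```text
clock: 11.78
eef_pos: [0.6181, 0.0442, 0.1168]
orientation: [1.0, -0.009, 0.003, -0.0]
wrist_force: [-0.5, 1.0, -0.9]
width: 0.0653
grasp_force: 0.0
```

```bash
python3 -c "
from p import *
st()
for t in tips(grab('top','top2.png'),z=.007): print(t[:4])
plan([(.468,.359,.12,144)],60)"
```

```text
t 11.78 p [0.6181 0.0442 0.1168] close -91.0 zdir [ 0.006  0.001 -1.   ] w 0.0653 F [-0.5  1.  -0.9] g 0.0
(array([0.2452, 0.0656]), array([249.5, 295.8]), 982, [(38, 35), (130, 35), (36, 35), (6, 35)])
(array([0.438 , 0.2744]), array([186.9, 234.9]), 1087, [(160, 35), (158, 35), (162, 35), (164, 36)])
(array([0.4684, 0.3581]), array([161.7, 225. ]), 1078, [(142, 35), (144, 35), (146, 35), (140, 35)])
(array([ 0.5828, -0.2219]), array([337. , 194.2]), 3903, [(178, 61), (0, 61), (2, 62), (176, 62)])
(array([ 0.7571, -0.2169]), array([333.8, 142. ]), 2386, [(118, 52), (116, 52), (120, 52), (114, 53)])
(array([ 0.7996, -0.1355]), array([311. , 130.9]), 1377, [(0, 19), (178, 20), (176, 21), (2, 22)])
[ 0, 0, -9, -26, -52, -1, 60, 0, 0, -9, -17, -55, -1, 60, 0, 0, -9, -8, -58, -1, 60, 0, 0, -9, 0, -58, -1, 60, 0, 0, -10, 10, -57, -1, 60 ]
[ 0, 0, -9, 19.8, -54.9, -0.5, 60 ]
```

>>> step_arm(commands=[0,0,-9,-26,-52,-1,60,0,0,-9,-17,-55,-1,60,0,0,-9,-8,-58,-1,60,0,0,-9,0,-58,-1,60,0,0,-10,10,-57,-1,60])

```text
clock: 12.45
eef_pos: [0.4904, 0.3071, 0.1172]
orientation: [0.923, 0.385, -0.001, 0.0]
wrist_force: [1.4, 0.3, -0.4]
width: 0.0651
grasp_force: 0.0
```

>>> step_arm(commands=[0,0,-9,20,-55,0,60,0,0,0,0,0,50,60,0,0,0,0,0,40,60,0,0,0,0,0,0,60,0,0,0,0,0,0,60])

```text
clock: 13.08
eef_pos: [0.4673, 0.3594, 0.0289]
orientation: [0.891, 0.454, 0.0, -0.0]
wrist_force: [0.2, 0.1, 0.1]
width: 0.065
grasp_force: 0.0
```

```bash
python3 -c "
from p import *
st()
plan([(.468,.359,.001,144)],60)"
```

```text
t 13.07 p [0.4673 0.3594 0.0289] close -36.0 zdir [-0.  0. -1.] w 0.065 F [0.2 0.1 0.1] g 0.0
[ 0, 0, 0, 0, 0.8, 27.9, 60 ]
```

>>> step_arm(commands=[0,0,0,0,1,27,60,0,0,0,0,0,1,60,0,0,0,0,0,0,255,0,0,0,0,0,0,255,0,0,0,0,0,0,255])

```text
clock: 13.7
eef_pos: [0.4687, 0.3592, 0.0022]
orientation: [0.891, 0.454, 0.001, -0.0]
wrist_force: [-0.7, -1.3, 6.5]
width: 0.0337
grasp_force: 59.9
```

>>> step_arm(commands=[0,0,0,0,0,0,255,0,0,0,0,0,-60,255,0,0,0,0,0,-60,255,0,0,0,0,0,0,255,0,0,0,0,0,0,255])

```text
clock: 14.32
eef_pos: [0.4681, 0.3583, 0.121]
orientation: [0.891, 0.454, 0.001, 0.0]
wrist_force: [-0.4, 0.8, -1.2]
width: 0.0339
grasp_force: 60.3
```

```bash
python3 -c "
from p import *
st()
plan([(.552,-.038,.12,88.6),(.552,-.038,.045,88.6)],255)"
```

```text
t 14.32 p [0.4681 0.3583 0.121 ] close -36.0 zdir [ 0.001  0.    -1.   ] w 0.0339 F [-0.4  0.8 -1.2] g 60.3
[ 0, 0, 8, -39, 43, 0, 255, 0, 0, 8, -32, 48, 0, 255, 0, 0, 8, -26, 52, 0, 255, 0, 0, 8, -17, 55, 1, 255, 0, 0, 8, -11, 57, 0, 255 ]
[ 0, 0, 8, -2, 58, 0, 255, 0, 0, 7, 6.4, 57.2, 0, 255, 0, 0, 0.2, 0, 0, 38, 255, 0, -0.1, 0.2, 0, 0.1, 37, 255 ]
```

>>> step_arm(commands=[0,0,8,-39,43,0,255,0,0,8,-32,48,0,255,0,0,8,-26,52,0,255,0,0,8,-17,55,0,255,0,0,8,-11,57,0,255])

```text
clock: 14.95
eef_pos: [0.5269, 0.0732, 0.1191]
orientation: [0.993, 0.12, -0.001, 0.0]
wrist_force: [0.1, 0.7, 0.1]
width: 0.034
grasp_force: 60.3
```

>>> step_arm(commands=[0,0,8,-2,58,0,255,0,0,7,6,57,0,255,0,0,0,0,0,40,255,0,0,0,0,0,33,255,0,0,0,0,0,0,255])

```text
clock: 15.58
eef_pos: [0.5488, -0.0376, 0.0443]
orientation: [1.0, -0.009, -0.004, -0.0]
wrist_force: [-0.2, -0.1, -0.8]
width: 0.034
grasp_force: 60.3
```

>>> step_arm(commands=[0,0,0,0,0,0,255])

```text
clock: 15.7
eef_pos: [0.5516, -0.0373, 0.0476]
orientation: [1.0, -0.009, -0.0, -0.0]
wrist_force: [0.0, -0.1, 0.5]
width: 0.0341
grasp_force: 60.3
```

```bash
python3 -c "
from p import *
st()
plan([(.552,-.038,.0345,88.6)],255)"
```

```text
t 15.7 p [ 0.5516 -0.0373  0.0476] close -91.0 zdir [-0.001  0.    -1.   ] w 0.0341 F [ 0.  -0.1  0.5] g 60.3
[ 0, 0, 0.4, 0.5, 0.7, 13.1, 255 ]
```

>>> step_arm(commands=[0,0,0,0,0.5,10,255,0,0,0,0,0,3,255,0,0,0,0,0,0,255,0,0,0,0,0,0,110,0,0,0,0,0,0,110])

```text
clock: 16.32
eef_pos: [0.5516, -0.0381, 0.0345]
orientation: [1.0, -0.009, 0.0, 0.0]
wrist_force: [0.4, -0.1, 0.0]
width: 0.0481
grasp_force: 0.0
```

>>> step_arm(commands=[0,0,0,0,0,-40,110,0,0,0,0,0,-40,60,0,0,0,0,0,0,60,0,0,0,0,0,0,60])

```text
clock: 16.82
eef_pos: [0.5512, -0.0382, 0.1141]
orientation: [1.0, -0.009, -0.0, 0.0]
wrist_force: [-0.1, 0.4, -0.1]
width: 0.0655
grasp_force: 0.0
```

```bash
python3 -c "
from p import *
st()
for t in tips(grab('top','top3.png'),z=.007): print(t[:4])
plan([(.4375,.2745,.12,160.5)],60)"
```

```text
t 16.82 p [ 0.5512 -0.0382  0.1141] close -91.0 zdir [-0. -0. -1.] w 0.0655 F [-0.1  0.4 -0.1] g 0.0
(array([0.2452, 0.0656]), array([249.6, 295.8]), 991, [(136, 35), (46, 35), (44, 35), (134, 35)])
(array([0.438 , 0.2743]), array([186.8, 234.8]), 1091, [(160, 35), (162, 35), (158, 36), (164, 36)])
(array([0.623 , 0.0426]), array([258.3, 180.8]), 1226, [(88, 35), (86, 35), (90, 35), (84, 35)])
[ 0, 0, -9, -15, -39, -1, 60, 0, 0, -9, -8, -40, -1, 60, 0, 0, -9, -3, -42, 0, 60, 0, 0, -9, 5, -41, -1, 60, 0, 0, -9, 11, -41, -1, 60 ]
[ 0, 0, -9, 17, -38, -1, 60, 0, 0, -9, 22, -34, -1, 60, 0, 0, -9, 28.1, -31.3, -0.3, 60 ]
```

>>> step_arm(commands=[0,0,-9,-15,-39,-1,60,0,0,-9,-8,-40,-1,60,0,0,-9,-3,-42,0,60,0,0,-9,5,-41,-1,60,0,0,-9,11,-41,-1,60])

```text
clock: 17.5
eef_pos: [0.4795, 0.1588, 0.1172]
orientation: [0.926, 0.377, -0.001, -0.0]
wrist_force: [0.5, 0.7, 0.2]
width: 0.0654
grasp_force: 0.0
```

>>> step_arm(commands=[0,0,-9,17,-38,-1,60,0,0,-9,22,-34,-1,60,0,0,-9,28,-31,0,60,0,0,0,0,0,50,60,0,0,0,0,0,40,60])

```text
clock: 18.12
eef_pos: [0.4373, 0.2744, 0.028]
orientation: [0.814, 0.581, -0.001, -0.0]
wrist_force: [1.2, -0.8, -0.7]
width: 0.0654
grasp_force: 0.0
```

>>> step_arm(commands=[0,0,0,0,0,0,60,0,0,0,0,0,0,60])

```text
clock: 18.38
eef_pos: [0.4383, 0.2748, 0.0308]
orientation: [0.814, 0.581, -0.0, -0.0]
wrist_force: [0.4, 0.1, 0.1]
width: 0.0651
grasp_force: 0.0
```

```bash
python3 -c "
from p import *
st()
plan([(.4375,.2745,.001,160.5)],60)"
```

```text
t 18.38 p [0.4383 0.2748 0.0308] close -19.0 zdir [-0.  0. -1.] w 0.0651 F [0.4 0.1 0.1] g 0.0
[ 0, 0, 0.5, -0.5, -0.7, 29.8, 60 ]
```

>>> step_arm(commands=[0,0,0,-0.5,-0.5,27,60,0,0,0,0,0,3,60,0,0,0,0,0,0,255,0,0,0,0,0,0,255,0,0,0,0,0,0,255])

```text
clock: 19.0
eef_pos: [0.4384, 0.2745, 0.0019]
orientation: [0.814, 0.581, 0.001, 0.0]
wrist_force: [-0.9, -0.2, 7.8]
width: 0.0342
grasp_force: 59.5
```

>>> step_arm(commands=[0,0,0,0,0,0,255,0,0,0,0,0,-60,255,0,0,0,0,0,-60,255,0,0,0,0,0,0,255,0,0,0,0,0,0,255])

```text
clock: 19.62
eef_pos: [0.4378, 0.2736, 0.1208]
orientation: [0.814, 0.58, 0.0, 0.0]
wrist_force: [-0.7, 0.1, -0.9]
width: 0.0336
grasp_force: 60.5
```

```bash
python3 -c "
from p import *
st()
plan([(.554,.046,.12,88.6)],255)"
```

```text
t 19.62 p [0.4378 0.2736 0.1208] close -19.0 zdir [ 0.001 -0.    -1.   ] w 0.0336 F [-0.7  0.1 -0.9] g 60.5
[ 0, 0, 9, -22, 23, 0, 255, 0, 0, 9, -18, 26, 0, 255, 0, 0, 9, -14, 29, 0, 255, 0, 0, 9, -10, 31, 0, 255, 0, 0, 9, -4, 31, 1, 255 ]
[ 0, 0, 9, 1, 32, 0, 255, 0, 0, 9, 5, 32, 0, 255, 0, 0, 9, 10.5, 29.9, 0, 255 ]
```

>>> step_arm(commands=[0,0,9,-22,23,0,255,0,0,9,-18,26,0,255,0,0,9,-14,29,0,255,0,0,9,-10,31,0,255,0,0,9,-4,31,0,255])

```text
clock: 20.25
eef_pos: [0.5097, 0.1306, 0.1188]
orientation: [0.975, 0.222, -0.002, 0.0]
wrist_force: [-0.4, -0.4, -0.0]
width: 0.0342
grasp_force: 60.5
```

>>> step_arm(commands=[0,0,9,1,32,0,255,0,0,9,5,32,0,255,0,0,9,10,30,0,255,0,0,0,0,0,40,255,0,0,0,0,0,33,255])

```text
clock: 20.88
eef_pos: [0.5524, 0.0455, 0.0449]
orientation: [1.0, -0.009, -0.001, 0.0]
wrist_force: [-0.4, -0.0, -0.1]
width: 0.034
grasp_force: 60.5
```

>>> step_arm(commands=[0,0,0,0,0,0,255,0,0,0,0,0,0,255])

```text
clock: 21.12
eef_pos: [0.5534, 0.0465, 0.0475]
orientation: [1.0, -0.009, -0.0, 0.0]
wrist_force: [0.3, -0.1, -0.1]
width: 0.0339
grasp_force: 60.5
```

```bash
python3 -c "
from p import *
st()
plan([(.554,.046,.0343,88.6)],255)"
```

```text
t 21.12 p [0.5534 0.0465 0.0475] close -91.0 zdir [-0.001 -0.    -1.   ] w 0.0339 F [ 0.3 -0.1 -0.1] g 60.5
[ 0, 0, 0.4, 0.6, 0.5, 13.2, 255 ]
```

>>> step_arm(commands=[0,0,0,0.5,0.5,10,255,0,0,0,0,0,3,255,0,0,0,0,0,0,255,0,0,0,0,0,0,110,0,0,0,0,0,0,110])

```text
clock: 21.75
eef_pos: [0.5541, 0.0459, 0.0346]
orientation: [1.0, -0.009, 0.0, -0.0]
wrist_force: [0.0, -0.4, -1.0]
width: 0.0486
grasp_force: 0.0
```

>>> step_arm(commands=[0,0,0,0,0,-50,110,0,0,0,0,0,-50,60,0,0,0,0,0,0,60,0,0,0,0,0,0,60])

```text
clock: 22.25
eef_pos: [0.5537, 0.0456, 0.1342]
orientation: [1.0, -0.009, 0.0, 0.0]
wrist_force: [-0.3, -0.3, -0.3]
width: 0.0654
grasp_force: 0.0
```

```bash
python3 -c "
from p import *
st()
im=grab('top','top4.png'); C=cv2.resize(im[160:235,225:375],(800,400),interpolation=cv2.INTER_CUBIC); cv2.imwrite('pics/c4.png',C)
b=grab('scene','sc4.png')
plan([(.584,.117,.134,88.6)],60)"
```

```text
t 22.25 p [0.5537 0.0456 0.1342] close -91.0 zdir [ 0. -0. -1.] w 0.0654 F [-0.3 -0.3 -0.3] g 0.0
[ 0, 0.1, 0.2, 15, -36, 0, 60, 0, 0, 0.2, 14.5, -36, -0.9, 60 ]
```

View pics/sc4.png

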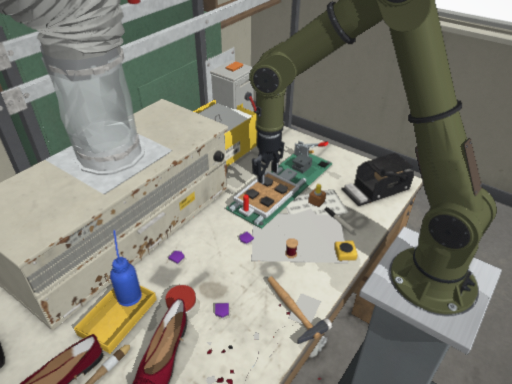

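The scene view shows the tips lying in the tray near (265,190) and only purple shapes left on the bench. The red post stands at (245,203).

>>> step_arm(commands=[0,0,0,15,-36,0,60,0,0,0,15,-36,0,60,0,0,0,0,0,40,60,0,0,0,0,0,32,60,0,0,0,0,0,0,60])

```text
clock: 22.98
eef_pos: [0.5827, 0.1168, 0.0589]
orientation: [1.0, -0.009, -0.004, 0.001]
wrist_force: [-0.1, -0.9, 0.0]
width: 0.0655
grasp_force: 0.0
```

>>> step_arm(commands=[0,0,0,0,0,0,60,0,0,0,0,0,0,255,0,0,0,0,0,0,255,0,0,0,0,0,0,255,0,0,0,0,0,0,255])

```text
clock: 23.6
eef_pos: [0.5857, 0.1171, 0.0633]
orientation: [1.0, -0.009, 0.001, 0.0]
wrist_force: [-0.5, -0.6, 4.6]
width: 0.0164
grasp_force: 58.4
```

```bash
python3 -c "
from p import *
st()
im=grab('top','top5.png'); cv2.imwrite('pics/c5.png',cv2.resize(im[160:235,225:375],(800,400),interpolation=cv2.INTER_CUBIC))"
```

```text
t 23.6 p [0.5857 0.1171 0.0633] close -91.0 zdir [ 0.001 -0.    -1.   ] w 0.0164 F [-0.5 -0.6  4.6] g 58.4
```

View pics/c5.png

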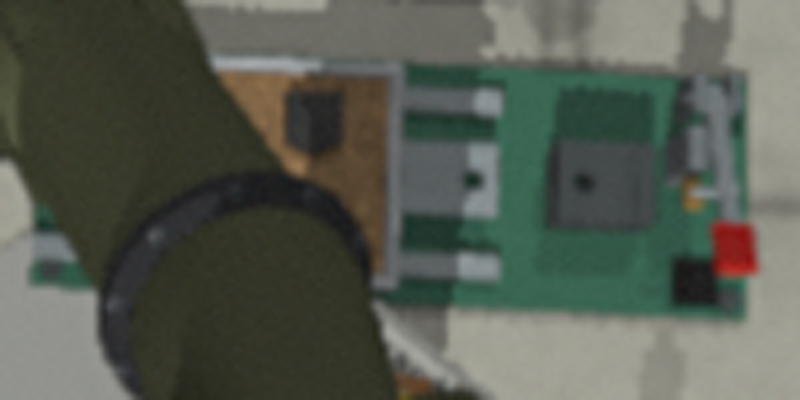

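Post gripped at (0.5857, 0.1171). In the crop the tongue hole is at (473,180) and the clevis hole at (585,181), so roughly 65 mm of travel is left. I'll push that first.

>>> step_arm(commands=[0,0,0,0,6,0,255,0,0,0,0,10,0,255,0,0,0,0,10,0,255,0,0,0,0,10,0,255,0,0,0,0,10,0,255])

```text
clock: 24.28
eef_pos: [0.5844, 0.0724, 0.0633]
orientation: [1.0, -0.008, 0.0, -0.001]
wrist_force: [-2.6, 4.0, 8.6]
width: 0.0162
grasp_force: 59.2
```

>>> step_arm(commands=[0,0,0,0,10,0,255,0,0,0,0,6,0,255,0,0,0,0,2,0,255,0,0,0,0,0,0,255,0,0,0,0,0,0,255])

```text
clock: 24.9
eef_pos: [0.5838, 0.0534, 0.0633]
orientation: [1.0, -0.009, 0.0, -0.0]
wrist_force: [-4.1, 1.1, 10.2]
width: 0.0166
grasp_force: 59.3
```

```bash
python3 -c "
from p import *
st()
im=grab('top','top6.png'); cv2.imwrite('pics/c6.png',cv2.resize(im[165:225,285:365],(800,600),interpolation=cv2.INTER_CUBIC))"
```

```text
t 24.9 p [0.5838 0.0534 0.0633] close -91.0 zdir [ 0.  0. -1.] w 0.0166 F [-4.1  1.1 10.2] g 59.3
```

View pics/c6.png

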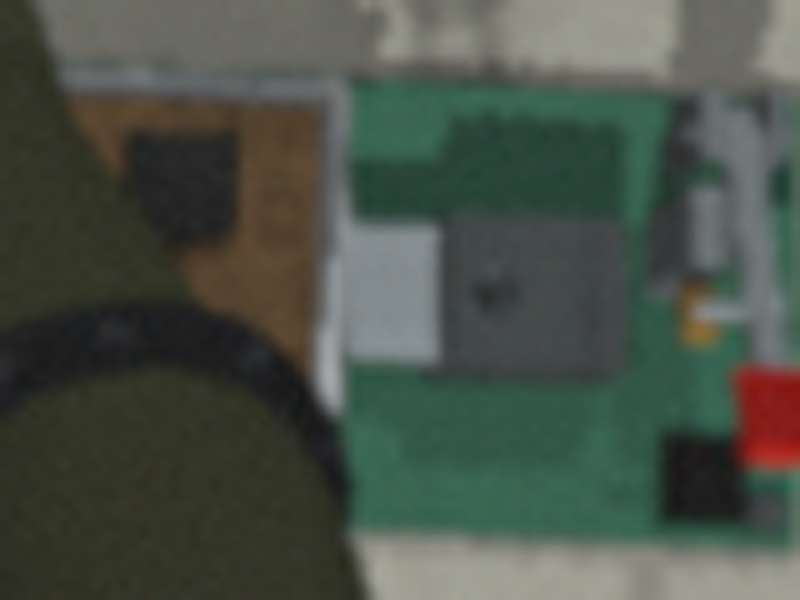

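The tongue is now inside the clevis, whose hole shows at (495,293) in the crop. For an absolute reference I'll feel for the end stop, 15 mm past alignment, and then draw back 15 mm.

>>> step_arm(commands=[0,0,0,0,4,0,255,0,0,0,0,4,0,255,0,0,0,0,3,0,255,0,0,0,0,0,0,255,0,0,0,0,0,0,255])

```text
clock: 25.58
eef_pos: [0.5836, 0.0425, 0.0633]
orientation: [1.0, -0.009, 0.0, -0.0]
wrist_force: [-3.3, 1.8, 8.5]
width: 0.0164
grasp_force: 59.3
```

>>> step_arm(commands=[0,0,0,0,1,0,255,0,0,0,0,1,0,255,0,0,0,0,0,0,255])

```text
clock: 25.95
eef_pos: [0.5835, 0.041, 0.0633]
orientation: [1.0, -0.008, 0.0, -0.0]
wrist_force: [-4.2, 2.7, 9.9]
width: 0.0161
grasp_force: 59.3
```

>>> step_arm(commands=[0,0,0,0,1,0,255,0,0,0,0,0,0,255])

```text
clock: 26.2
eef_pos: [0.5835, 0.04, 0.0633]
orientation: [1.0, -0.008, 0.0, -0.0]
wrist_force: [-3.6, 1.7, 8.9]
width: 0.0164
grasp_force: 59.3
```

>>> step_arm(commands=[0,0,0,0,1,0,255,0,0,0,0,0,0,255])

```text
clock: 26.45
eef_pos: [0.5834, 0.039, 0.0633]
orientation: [1.0, -0.008, 0.0, -0.0]
wrist_force: [-4.5, 1.8, 9.9]
width: 0.016
grasp_force: 59.3
```

>>> step_arm(commands=[0,0,0,0,1,0,255,0,0,0,0,0,0,255])

```text
clock: 26.7
eef_pos: [0.5834, 0.038, 0.0633]
orientation: [1.0, -0.008, 0.0, -0.0]
wrist_force: [-4.1, 1.7, 9.4]
width: 0.016
grasp_force: 59.3
```

>>> step_arm(commands=[0,0,0,0,1,0,255,0,0,0,0,0,0,255])

```text
clock: 26.95
eef_pos: [0.5834, 0.037, 0.0633]
orientation: [1.0, -0.008, 0.0, -0.0]
wrist_force: [-3.8, 2.7, 10.3]
width: 0.0161
grasp_force: 59.3
```

>>> step_arm(commands=[0,0,0,0,1,0,255,0,0,0,0,0,0,255])

```text
clock: 27.2
eef_pos: [0.5833, 0.036, 0.0633]
orientation: [1.0, -0.008, 0.0, -0.0]
wrist_force: [-3.5, 2.7, 9.9]
width: 0.016
grasp_force: 59.3
```

>>> step_arm(commands=[0,0,0,0,1,0,255,0,0,0,0,0,0,255])

```text
clock: 27.45
eef_pos: [0.5834, 0.036, 0.0633]
orientation: [1.0, -0.008, 0.0, -0.001]
wrist_force: [-3.7, 4.3, 9.8]
width: 0.0161
grasp_force: 59.3
```

>>> step_arm(commands=[0,0,0,0,1,0,255,0,0,0,0,0,0,255])

```text
clock: 27.7
eef_pos: [0.5834, 0.036, 0.0633]
orientation: [1.0, -0.008, 0.0, -0.001]
wrist_force: [-3.2, 7.4, 9.1]
width: 0.0167
grasp_force: 59.3
```

>>> step_arm(commands=[0,0,0,0,1,0,255,0,0,0,0,0,0,255])

```text
clock: 27.95
eef_pos: [0.5834, 0.036, 0.0633]
orientation: [1.0, -0.007, 0.0, -0.002]
wrist_force: [-3.6, 9.7, 8.5]
width: 0.0163
grasp_force: 59.3
```

Stop found at y = 0.0360, so alignment is at y = 0.0510, which agrees with the camera estimate of 0.0526.

>>> step_arm(commands=[0,0,0,0,-6,0,255,0,0,0,0,-6,0,255,0,0,0,0,-5,0,255,0,0,0,0,0,0,255,0,0,0,0,0,0,255])

```text
clock: 28.58
eef_pos: [0.5837, 0.0487, 0.0633]
orientation: [1.0, -0.009, 0.0, 0.0]
wrist_force: [-3.8, -0.6, 9.8]
width: 0.0165
grasp_force: 59.4
```

>>> step_arm(commands=[0,0,0,0,0,0,255])

```text
clock: 28.7
eef_pos: [0.5837, 0.0487, 0.0633]
orientation: [1.0, -0.009, 0.0, 0.0]
wrist_force: [-3.8, -0.5, 9.6]
width: 0.0165
grasp_force: 59.4
```

>>> step_arm(commands=[0,0,0,0,-2.3,0,255,0,0,0,0,0,0,255,0,0,0,0,0,0,255])

```text
clock: 29.08
eef_pos: [0.5838, 0.0503, 0.0633]
orientation: [1.0, -0.009, 0.0, 0.001]
wrist_force: [-4.1, -1.6, 11.0]
width: 0.0164
grasp_force: 59.4
```

```bash
python3 -c "
from p import *
st()"
```

```text
t 29.07 p [0.5838 0.0503 0.0633] close -91.1 zdir [ 0.    -0.001 -1.   ] w 0.0164 F [-4.1 -1.6 11. ] g 59.4
```

>>> step_arm(commands=[0,0,0,0,-0.8,0,255,0,0,0,0,0,0,255,0,0,0,0,0,0,255])

```text
clock: 29.45
eef_pos: [0.5838, 0.0509, 0.0633]
orientation: [1.0, -0.009, 0.0, 0.001]
wrist_force: [-3.9, -1.8, 9.6]
width: 0.0162
grasp_force: 59.5
```

>>> step_arm(commands=[0,0,0,0,0,0,60,0,0,0,0,0,0,60,0,0,0,0,0,0,60,0,0,0,0,0,-50,60,0,0,0,0,0,-50,60])

```text
clock: 30.08
eef_pos: [0.5836, 0.0525, 0.1628]
orientation: [1.0, -0.009, -0.001, -0.0]
wrist_force: [1.4, 0.5, -0.6]
width: 0.0654
grasp_force: 0.0
```

```bash
python3 -c "
from p import *
st()
im=grab('top','top7.png')
plan([(.437,-.089,.16,88.6)],60,start=(.584,.0510,.163))"
```

```text
t 30.07 p [0.5836 0.0525 0.1628] close -91.0 zdir [-0.002  0.    -1.   ] w 0.0654 F [ 1.4  0.5 -0.6] g 0.0
[ 0, -0.1, 0.1, -36, 36, 0, 60, 0, -0.1, 0.1, -36, 35, 1, 60, 0, -0.1, 0.1, -36, 36, 0, 60, -0.1, -0.2, 0.1, -36.2, 35.9, 1, 60 ]
```

>>> step_arm(commands=[0,0,0,-36,36,0,60,0,0,0,-36,36,0,60,0,0,0,-36,36,0,60,0,0,0,-37,36,0,60,0,0,0,0,0,0,60])

```text
clock: 30.75
eef_pos: [0.4335, -0.092, 0.1621]
orientation: [1.0, -0.012, -0.001, 0.001]
wrist_force: [1.0, 0.2, 0.2]
width: 0.0654
grasp_force: 0.0
```

```bash
python3 -c "
from p import *
st()
import glob
for f,n,box,z in(('scene0','scene',(297,157,306,165),.048),('sc4','scene',(297,157,306,165),.048),('scene0','scene',(287,169,296,177),.035),('top0','top',(330,190,339,198),.048),('top5','top',(330,190,339,198),.048),('top7','top',(330,190,339,198),.048),('top0','top',(309,189,319,199),.035)):
    g=cv2.cvtColor(cv2.imread(f'pics/{f}.png'),cv2.COLOR_BGR2GRAY); x0,y0,x1,y1=box; s=g[y0:y1,x0:x1].astype(float)
    w=np.clip(np.median(s)-s-10,0,None); yy,xx=np.mgrid[y0:y1,x0:x1]
    uv=[(w*xx).sum()/w.sum(),(w*yy).sum()/w.sum()]; print(f,np.round(uv,2),onz(n,[uv],z)[0].round(4)); 
    if f in('scene0','top0'): print(s.astype(int))
plan([(.437,-.089,.048,88.6)],60)
"
```

```text
t 30.75 p [ 0.4335 -0.092   0.1621] close -91.3 zdir [-0.002 -0.002 -1.   ] w 0.0654 F [1.  0.2 0.2] g 0.0
scene0 [301.41 161.57] [ 0.5704 -0.2005  0.048 ]
[[86 88 88 88 87 79 64 57 55]
 [88 89 89 88 87 87 78 64 57]
 [87 88 92 86 86 87 87 78 62]
 [85 85 85 76 72 82 87 84 66]
 [83 82 79 67 66 80 84 76 61]
 [69 75 80 76 78 85 84 78 62]
 [54 60 68 75 82 85 84 83 62]
 [47 50 54 60 69 76 83 81 56]]
sc4 [298.54 163.21] [ 0.5735 -0.1854  0.048 ]
scene0 [293.19 170.47] [ 0.574  -0.1515  0.035 ]
[[172 174 165 153 140 116  86  67  56]
 [177 178 180 166 161 155 137 115  91]
 [176 172 166 139 140 164 167 157 142]
 [174 164 144 120 120 164 175 176 168]
 [174 169 159 153 154 171 177 177 170]
 [175 174 174 174 175 178 177 172 161]
 [174 175 177 177 178 178 171 161 144]
 [175 177 177 179 177 171 160 143 124]]
top0 [333.98 193.78] [ 0.5777 -0.2026  0.048 ]
[[63 66 68 66 66 65 68 68 67]
 [64 66 65 61 65 66 67 68 65]
 [62 67 60 51 53 55 62 65 67]
 [65 64 54 42 38 43 57 66 68]
 [62 64 57 38 34 38 54 65 67]
 [65 68 59 49 43 47 60 66 66]
 [63 67 64 61 59 60 67 68 67]
 [64 68 64 66 65 65 65 65 61]]
top5 [334.07 193.8 ] [ 0.5776 -0.2029  0.048 ]
top7 [334. 194.] [ 0.5769 -0.2027  0.048 ]
top0 [313.94 193.39] [ 0.5795 -0.1391  0.035 ]
[[129 128 129 129 129 130 130 130 129 109]
 [126 127 129 129 125 124 128 130 126 109]
 [125 125 125 118 104 104 120 127 125 109]
 [127 127 120  91  65  70 103 122 124 106]
 [127 126 116  71  40  45  76 118 126 108]
 [126 127 117  78  49  43  76 118 126 109]
 [128 126 123 103  84  80  99 121 126 109]
 [128 131 128 126 119 117 123 128 123 104]
 [130 129 130 130 129 130 129 131 125 106]
 [131 129 130 131 130 130 131 132 126 106]]
[ 0, 0.1, 0, 2, -2, 57, 60, 0.1, 0, 0.1, 1.6, -1.3, 57.1, 60 ]
```

>>> step_arm(commands=[0,0,0,2.5,-2,55,60,0,0,0,1,-1,50,60,0,0,0,0,0,0,60,0,0,0,0,0,0,60])

```text
clock: 31.25
eef_pos: [0.4411, -0.0856, 0.0583]
orientation: [1.0, -0.008, 0.0, -0.0]
wrist_force: [-0.3, -0.3, 1.1]
width: 0.0654
grasp_force: 0.0
```

```bash
python3 -c "
from p import *
st()
print(onz('scene',[[300.45,160.6]],.048),onz('scene',[[290.4,171.8]],.035))
plan([(.437,-.089,.049,88.6)],60)
"
```

```text
t 31.25 p [ 0.4411 -0.0856  0.0583] close -91.0 zdir [ 0.001  0.    -1.   ] w 0.0654 F [-0.3 -0.3  1.1] g 0.0
[[ 0.57645028 -0.20348308  0.048     ]] [[ 0.57777356 -0.13866736  0.035     ]]
[ 0, -0.1, 0.4, -4.1, 3.5, 9.3, 60 ]
```

>>> step_arm(commands=[0,0,0,-4,3.5,0,60,0,0,0,0,0,9,60,0,0,0,0,0,0,60,0,0,0,0,0,0,60])

```text
clock: 31.75
eef_pos: [0.4361, -0.0896, 0.0484]
orientation: [1.0, -0.009, 0.0, 0.0]
wrist_force: [-0.5, -0.5, -0.5]
width: 0.0652
grasp_force: 0.0
```

>>> step_arm(commands=[0,0,0,0,0,0,255,0,0,0,0,0,0,255,0,0,0,0,0,0,255,0,0,0,0,0,0,255,0,0,0,0,0,0,255])

```text
clock: 32.38
eef_pos: [0.4361, -0.0895, 0.0485]
orientation: [1.0, -0.009, 0.0, 0.0]
wrist_force: [-0.6, -0.4, 5.9]
width: 0.0159
grasp_force: 58.4
```

```bash
python3 -c "
from p import *
st()"
```

```text
t 32.38 p [ 0.4361 -0.0895  0.0485] close -91.0 zdir [ 0. -0. -1.] w 0.0159 F [-0.6 -0.4  5.9] g 58.4
```

>>> step_arm(commands=[0,0,0,0,0,-30,255,0,0,0,0,0,-40,255,0,0,0,0,0,0,255,0,0,0,0,0,0,255])

```text
clock: 32.88
eef_pos: [0.4357, -0.0897, 0.1178]
orientation: [1.0, -0.009, -0.0, 0.0]
wrist_force: [-0.0, 0.0, -1.4]
width: 0.0162
grasp_force: 58.6
```

```bash
python3 -c "
from p import *
st()
plan([(.5762,-.203,.118,None)],255,maxmm=40)"
```

```text
t 32.88 p [ 0.4357 -0.0897  0.1178] close -91.0 zdir [-0. -0. -1.] w 0.0162 F [-0.   0.  -1.4] g 58.6
[ 0, 0, 0, 29, 22, 0, 255, 0, 0, 0, 28, 22, 0, 255, 0, 0, 0, 29, 22, 0, 255, 0, 0, 0, 28, 23, 0, 255, 0, 0, 0, 28.5, 21.8, -0.2, 255 ]
```

>>> step_arm(commands=[0,0,0,29,22,0,255,0,0,0,28,22,0,255,0,0,0,29,22,0,255,0,0,0,28,23,0,255,0,0,0,28.5,22,0,255])

```text
clock: 33.5
eef_pos: [0.5765, -0.2036, 0.1162]
orientation: [1.0, -0.009, -0.001, -0.0]
wrist_force: [1.1, 0.5, -0.9]
width: 0.0164
grasp_force: 58.6
```

>>> step_arm(commands=[0,0,0,0,0,20,255,0,0,0,0,0,0,255,0,0,0,0,0,0,255])

```text
clock: 33.88
eef_pos: [0.5761, -0.2025, 0.0977]
orientation: [1.0, -0.008, -0.001, -0.0]
wrist_force: [0.9, -0.4, -1.9]
width: 0.0161
grasp_force: 58.7
```

```bash
python3 -c "
from p import *
st()
b=grab('scene','sc8.png'); cv2.imwrite('pics/c8.png',cv2.resize(b[120:195,250:350],(800,600),interpolation=cv2.INTER_CUBIC))
p=np.array(env.sense()['eef_pos']); t=[.577,-.203]
print(proj('scene',[[*t,.048],[p[0]+.0008,p[1],.052],[p[0]+.0008,p[1],.086]]))"
```

```text
t 33.88 p [ 0.5761 -0.2025  0.0977] close -91.0 zdir [-0.002  0.001 -1.   ] w 0.0161 F [ 0.9 -0.4 -1.9] g 58.7
[[300.25430568 160.60837252]
 [300.23124161 159.76163223]
 [300.9599149  152.18791416]]
```

View pics/c8.png

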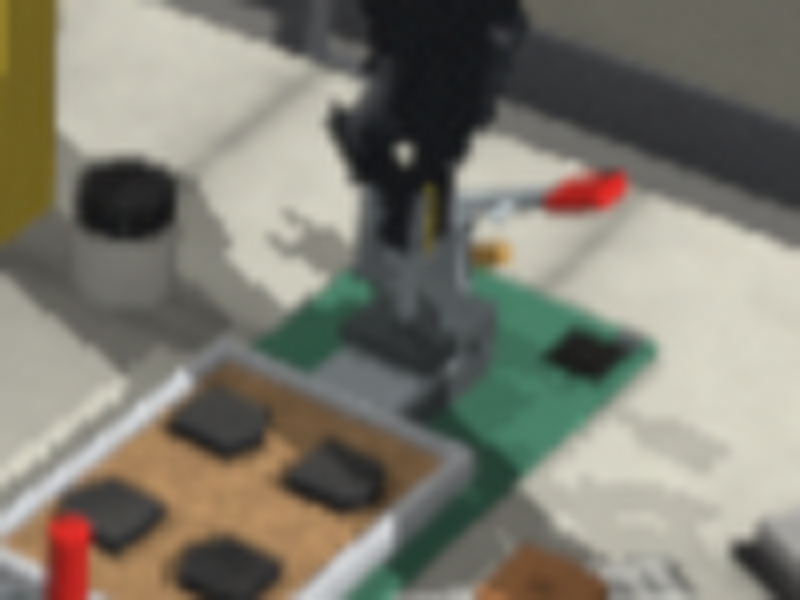

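The crop shows all four tips in the tray, the pin held over the clevis with its shank near (405,285), and the lever still raised. Now the slow insertion.

>>> step_arm(commands=[0,0,0,0.3,0.5,6,255,0,0,0,0,0,3,255,0,0,0,0,0,0,255,0,0,0,0,0,0,255])

```text
clock: 34.42
eef_pos: [0.5769, -0.2035, 0.0894]
orientation: [1.0, -0.009, 0.0, 0.0]
wrist_force: [-0.5, 0.0, -1.0]
width: 0.0162
grasp_force: 58.7
```

>>> step_arm(commands=[0,0,0,0,0,2,255,0,0,0,0,0,0,255])

```text
clock: 34.67
eef_pos: [0.5768, -0.2035, 0.0872]
orientation: [1.0, -0.009, -0.0, -0.0]
wrist_force: [0.3, -0.4, -0.3]
width: 0.0162
grasp_force: 58.7
```

>>> step_arm(commands=[0,0,0,0,0,2,255,0,0,0,0,0,0,255])

```text
clock: 34.92
eef_pos: [0.5767, -0.2035, 0.0851]
orientation: [1.0, -0.009, -0.0, -0.0]
wrist_force: [-0.5, 0.3, -0.8]
width: 0.0165
grasp_force: 58.7
```

>>> step_arm(commands=[0,0,0,0,0,2,255,0,0,0,0,0,2,255,0,0,0,0,0,0,255])

```text
clock: 35.3
eef_pos: [0.5767, -0.2035, 0.081]
orientation: [1.0, -0.009, -0.0, -0.0]
wrist_force: [0.4, -0.6, -1.2]
width: 0.016
grasp_force: 58.7
```

>>> step_arm(commands=[0,0,0,0,0,2,255,0,0,0,0,0,2,255,0,0,0,0,0,0,255])

```text
clock: 35.67
eef_pos: [0.5767, -0.2035, 0.0771]
orientation: [1.0, -0.009, -0.0, -0.0]
wrist_force: [0.6, 0.8, -1.0]
width: 0.0159
grasp_force: 58.7
```

>>> step_arm(commands=[0,0,0,0,0,2,255,0,0,0,0,0,2,255,0,0,0,0,0,0,255])

```text
clock: 36.05
eef_pos: [0.5767, -0.2035, 0.0731]
orientation: [1.0, -0.009, -0.0, -0.0]
wrist_force: [-0.2, -0.0, -1.2]
width: 0.0163
grasp_force: 58.7
```

>>> step_arm(commands=[0,0,0,0,0,2,255,0,0,0,0,0,2,255,0,0,0,0,0,0,255])

```text
clock: 36.42
eef_pos: [0.5767, -0.2035, 0.0691]
orientation: [1.0, -0.009, -0.0, -0.0]
wrist_force: [-0.0, -0.1, -0.9]
width: 0.0163
grasp_force: 58.7
```

>>> step_arm(commands=[0,0,0,0,0,2,255,0,0,0,0,0,2,255,0,0,0,0,0,0,255])

```text
clock: 36.8
eef_pos: [0.5767, -0.2035, 0.0651]
orientation: [1.0, -0.009, -0.0, -0.0]
wrist_force: [0.4, -0.1, -1.8]
width: 0.0163
grasp_force: 58.7
```

>>> step_arm(commands=[0,0,0,0,0,2,255,0,0,0,0,0,2,255,0,0,0,0,0,0,255])

```text
clock: 37.17
eef_pos: [0.5767, -0.2035, 0.0611]
orientation: [1.0, -0.009, -0.0, -0.0]
wrist_force: [0.0, -0.3, -1.2]
width: 0.0163
grasp_force: 58.7
```

>>> step_arm(commands=[0,0,0,0,0,2,255,0,0,0,0,0,1,255,0,0,0,0,0,0,255])

```text
clock: 37.55
eef_pos: [0.5768, -0.2035, 0.0582]
orientation: [1.0, -0.009, -0.0, -0.0]
wrist_force: [-0.3, 0.4, -1.0]
width: 0.0157
grasp_force: 58.7
```

Smooth. The last couple of millimetres, until the collar touches.

>>> step_arm(commands=[0,0,0,0,0,1,255,0,0,0,0,0,1,255,0,0,0,0,0,0,255])

```text
clock: 37.92
eef_pos: [0.5769, -0.2035, 0.0566]
orientation: [1.0, -0.009, 0.0, 0.0]
wrist_force: [-1.7, 0.4, 3.4]
width: 0.0162
grasp_force: 59.3
```

>>> step_arm(commands=[0,0,0,0,0,1,255,0,0,0,0,0,0,255])

```text
clock: 38.17
eef_pos: [0.5769, -0.2035, 0.0565]
orientation: [1.0, -0.009, 0.0, 0.0]
wrist_force: [-3.2, 0.4, 11.5]
width: 0.0162
grasp_force: 60.2
```

>>> step_arm(commands=[0,0,0,0,0,1,255,0,0,0,0,0,0,255])

```text
clock: 38.42
eef_pos: [0.577, -0.2035, 0.0565]
orientation: [1.0, -0.009, 0.001, 0.0]
wrist_force: [-6.5, 1.5, 19.4]
width: 0.016
grasp_force: 61.1
```

>>> step_arm(commands=[0,0,0,0,0,-2,255,0,0,0,0,0,0,120,0,0,0,0,0,0,120,0,0,0,0,0,0,120])

```text
clock: 38.92
eef_pos: [0.5768, -0.2035, 0.056]
orientation: [1.0, -0.009, -0.0, -0.0]
wrist_force: [0.3, -0.1, -0.8]
width: 0.0455
grasp_force: 0.0
```

>>> step_arm(commands=[0,0,0,0,0,-20,120,0,0,0,0,0,-40,120,0,0,0,0,0,-50,120,0,0,0,0,0,0,255,0,0,0,0,0,0,255])

```text
clock: 39.55
eef_pos: [0.5765, -0.2035, 0.1658]
orientation: [1.0, -0.009, -0.0, 0.0]
wrist_force: [-0.7, 0.2, -0.3]
width: 0.0093
grasp_force: 0.0
```

```bash
python3 -c "
from p import *
st()
b=grab('scene','sc9.png'); cv2.imwrite('pics/c9.png',cv2.resize(b[120:195,250:350],(800,600),interpolation=cv2.INTER_CUBIC))
h=cv2.inRange(cv2.cvtColor(b,cv2.COLOR_BGR2HSV),(0,120,90),(8,255,255)); q=np.argwhere(h[135:150,312:335])[:,::-1]+(312,135); print(q.mean(0),len(q),onz('scene',[q.mean(0)],.1))
plan([(.528,-.280,.165,None)],255)"
```

```text
t 39.55 p [ 0.5765 -0.2035  0.1658] close -91.0 zdir [-0.001 -0.    -1.   ] w 0.0093 F [-0.7  0.2 -0.3] g 0.0
[323.24242424 143.57575758] 33 [[ 0.53116171 -0.28149563  0.1       ]]
[ 0, 0.1, 0, -23, 39, 0, 255, 0, 0, 0, -23.7, 38.4, 0.1, 255 ]
```

View pics/c9.png

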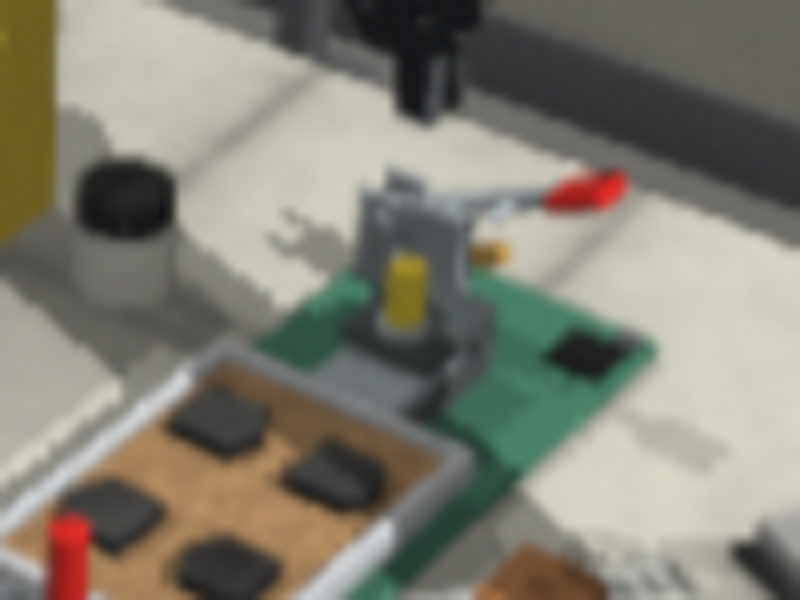

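The pin's collar sits on the clevis at crop (405,320), all four tips are in the tray, and the red pad is at (590,190). Next is the lever.

>>> step_arm(commands=[0,0,0,-23,39,0,255,0,0,0,-24,39,0,255,0,0,0,0,0,40,255,0,0,0,0,0,0,255,0,0,0,0,0,0,255])

```text
clock: 40.22
eef_pos: [0.529, -0.2798, 0.1263]
orientation: [1.0, -0.008, -0.0, -0.001]
wrist_force: [0.2, -0.3, 1.2]
width: 0.0001
grasp_force: 0.0
```

>>> step_arm(commands=[0,0,0,0,0,12,255,0,0,0,0,0,8,255,0,0,0,0,0,8,255,0,0,0,0,0,8,255,0,0,0,0,0,8,255])

```text
clock: 40.85
eef_pos: [0.5283, -0.2808, 0.0818]
orientation: [1.0, -0.009, -0.0, 0.0]
wrist_force: [-0.5, 0.8, 3.8]
width: 0.0003
grasp_force: 1.7
```

>>> step_arm(commands=[0,0,0,0,0,8,255,0,0,0,0,0,6,255,0,0,0,0,0,5,255,0,0,0,0,0,0,255,0,0,0,0,0,0,255])

```text
clock: 41.48
eef_pos: [0.5288, -0.2806, 0.0631]
orientation: [1.0, -0.009, 0.0, -0.0]
wrist_force: [-0.1, 0.2, 0.0]
width: 0.0001
grasp_force: 0.0
```

>>> step_arm(commands=[0,0,0,0,0,4,255,0,0,0,0,0,0,255])

```text
clock: 41.72
eef_pos: [0.529, -0.2807, 0.0594]
orientation: [1.0, -0.009, 0.0, 0.0]
wrist_force: [0.5, -0.6, 3.6]
width: -0.0003
grasp_force: 1.6
```

>>> step_arm(commands=[0,0,0,0,0,3,255,0,0,0,0,0,0,255])

```text
clock: 41.98
eef_pos: [0.5288, -0.2807, 0.0564]
orientation: [1.0, -0.009, 0.0, 0.0]
wrist_force: [-0.1, -0.3, 3.9]
width: -0.0003
grasp_force: 2.0
```

>>> step_arm(commands=[0,0,0,0,0,1,255,0,0,0,0,0,0,255])

```text
clock: 42.22
eef_pos: [0.5287, -0.2807, 0.0554]
orientation: [1.0, -0.009, 0.0, 0.0]
wrist_force: [0.4, 0.6, 4.3]
width: -0.0001
grasp_force: 2.2
```

>>> step_arm(commands=[0,0,0,0,0,1.5,255,0,0,0,0,0,0,255,0,0,0,0,0,-20,255,0,0,0,0,0,-50,255,0,0,0,0,0,-50,255])

```text
clock: 42.85
eef_pos: [0.5274, -0.2803, 0.1739]
orientation: [1.0, -0.009, -0.001, -0.001]
wrist_force: [1.1, -0.9, -0.4]
width: -0.0001
grasp_force: 0.0
```

>>> step_arm(commands=[0,0,0,-30,0,-50,255,0,0,0,-50,0,0,255,0,0,0,-50,0,0,255,0,0,0,0,0,0,255,0,0,0,0,0,0,255])

```text
clock: 43.48
eef_pos: [0.3987, -0.2784, 0.2237]
orientation: [1.0, -0.009, 0.0, -0.0]
wrist_force: [1.2, 0.1, -0.4]
width: 0.0003
grasp_force: 0.0
```

```bash
python3 -c "
from p import *
st()
b=grab('scene','sc10.png'); a=grab('top','top10.png')
C=np.zeros((600,800,3),np.uint8)
C[:300]=cv2.resize(a[165:225,215:375],(800,300),interpolation=cv2.INTER_CUBIC)
C[300:,:400]=cv2.resize(b[120:195,250:350],(400,300),interpolation=cv2.INTER_CUBIC)
C[300:,400:]=cv2.resize(b[150:375,50:350],(400,300))
cv2.imwrite('pics/c10.png',C)
h=cv2.inRange(cv2.cvtColor(a,cv2.COLOR_BGR2HSV),(0,120,90),(8,255,255)); q=np.argwhere(h[195:220,352:375])[:,::-1]+(352,195); print('pad',onz('top',[q.mean(0)],.06))
h=cv2.inRange(cv2.cvtColor(a,cv2.COLOR_BGR2HSV),(0,140,110),(8,255,255)); q=np.argwhere(h[175:205,240:275])[:,::-1]+(240,175); print('post',onz('top',[q.mean(0)],.092),len(q))"
```

```text
t 43.48 p [ 0.3987 -0.2784  0.2237] close -91.0 zdir [ 0.  0. -1.] w 0.0003 F [ 1.2  0.1 -0.4] g 0.0
pad [[ 0.52004383 -0.27928375  0.06      ]]
post [[0.58155703 0.05257132 0.092     ]] 24
```

View pics/c10.png

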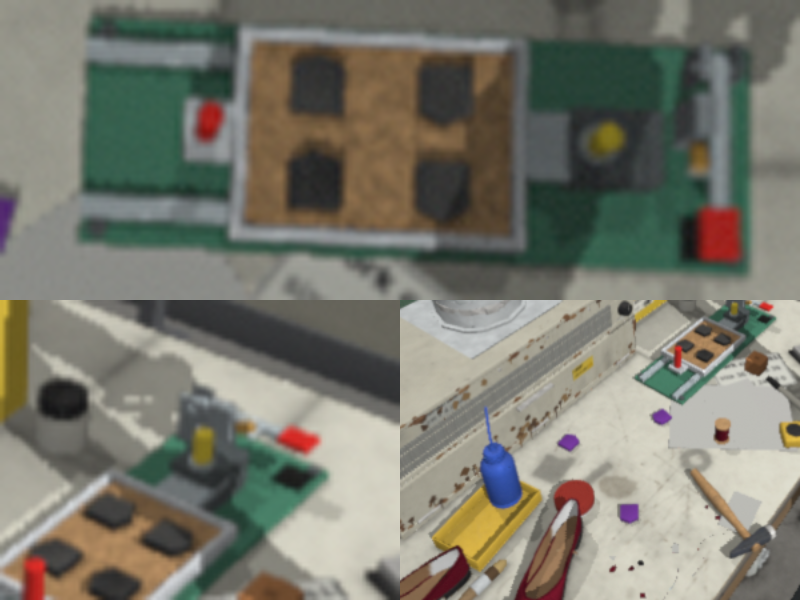

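The last view shows four tips flat in the tray, the pin's collar on the clevis at (605,140), and the lever staying down at (718,235). The jar, tin and spool have not moved, so I'm handing in.

```bash
python3 -c "
from h import *
print(env.job_done())"
```

```text
the job is handed in; nothing more can be done
None
```

I handed in the finished job at about 43 s: all four black tips lie flat in the tray, the carriage is home with the pin's collar on the clevis, and the lever is caught down. The jar, tin and spool are where they were; no verdict came back.

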